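# Change over the cup dryers on the decorating bench

## Robot

A 7-joint arm with a two-finger parallel gripper is mounted at the origin on the work surface. World frame = base frame: x ahead of the robot, y to its left, z up, the work surface at z = 0. Lengths are in m, angles in rad, forces in N, time in s.
With the tool pointing down it reaches from about 0.35 to 0.9 m from the base axis. Payload 8.1 kg.
Tool frame: the origin (TCP) lies midway between the tips of the shut fingers; the grasp point (between the pads) lies 19 mm behind it; z points along the fingers, y is the line along which they close (so a half turn about z gives the same grasp; the last joint's range is limited). The gripper opens to 92 mm and grips with 3 to 60 N. Pads are 19 mm wide; open, the fingers measure 130 mm over their backs; the gripper's body (75 mm by 190 mm) begins 47 mm behind the grasp point.
Start: joints at [-1.359, 0.434, 0.025, 1.573, -0.012, 1.134, -0.075], TCP at [0.194, 0.594, 0.227] pointing down, gripper open.
Joint ranges: [-2.62, 2.62], [-0.44, 2.09], [-1.27, 1.32], [0.08, 2.57], [-1.32, 4.46], [0.12, 2], [-2.74, 2.74]. Speed limits (rad/s): [2.22, 2.22, 3.01, 3.01, 3.14, 3.14, 3.14].

## Interface

Orientations are given as a rotation vector (axis times angle).
In Python, from cell import observe, cams, job gives the robot as it stands. The module is installed in compiled form; this text tells all that it offers.
- The arm moves only by the tool step_arm, never from a script. Its argument "steps" is a list of rows, each a list of 6 numbers: the shift along the world's x, y, z in mm, then the turn, a rotation vector about the world's x, y, z in rad. In form: [[dx, dy, dz, rx, ry, rz], ...]. A call has 1 to 20 rows; each row shifts and turns the commanded pose from where the row before left it; what a row does not reach is not made up. A row lasts 1/12 s, in which the tool goes at most 41.7 mm and 7.16 degrees, less where a joint would pass 70% of its speed; a pose out of reach is approached as far as the arm can. A call with a gripper value outside its range is refused whole. "gripper" is the opening, from 0 (shut) to 1 (fully open), set as the call begins (left out, the last holds). The fingers move at their own pace and stop on an object; "force" is the grip in N (left out, the last holds). Time passes only in rows, so rows that do not move let the fingers close. It gives the time, the measured TCP pose, the force, the opening and the grip force at its end, in the units of the state.
- observe(): the state, without advancing time (a new reading comes with each control period).
- cams.get_image(name): name is "scene" or "top"; returns the picture (420x560x3 uint8, red, green, blue); there is no depth.
- cams.get_calibration(name): a dict with "fov_y" (degrees; the focal length in pixels is half the picture's height over the tangent of half this angle, whatever the lens; pixels are square), "cx", "cy" (the principal point, pixels), "world_to_cam" (4x4, takes a point from world to camera coordinates). Camera axes: x right, y up, looking along -z (the intrinsics and any distortion apply to the point x, -y, -z); pixel columns grow to the right and rows downward; lengths in m; the calibration is good to about 2 mm. A picture is of the moment at which its call begins. get_calibration takes no time and is no camera call.
- job.sign_off(): hands the job in; it is judged then, once.
The state is a dict: "clock": time; "joints": joint angles; "dq": joint speeds; "joint_efforts": joint torques, N m; "position": TCP position; "ee_rot": TCP orientation; "force": force on the tool from outside, world axes, zero at the start; "ft_torque": the same for the moment, N m; "width": opening from 0.0 (shut) to 1.0 (fully open); "gripper_force": force on a finger pad.
Only numpy, scipy, OpenCV 4.12 (cv2) and the standard library are available. Lean on these libraries where they do the work, as an engineer would, in place of code of your own. Each camera call takes 0.05 s, during which the arm holds its last target. There are 200 camera calls.

## Task

The cup on the running dryer is dry: push that dryer's air knob fully home and leave its cup where it is. Next take the rinsed cup from the drain rack and lower it gently, upside down, over the peg of the idle dryer until its rim sits flat on the seat, and only then pull that dryer's knob fully out to start its air. Do not shift or tip anything else on the bench.

Things in the scene. Friction and masses are not known exactly. Their poses are not given: they have to be found in the camera images.
- run: the running dryer (cup already on its peg, knob out): white box 140 deep (x) x 110 wide x 70 mm tall, fixed; on top a steel seat disc (72 mm wide, top at 76 mm) with an upright white peg, 34 mm diameter for 50 mm then a cone, 70 mm tall above the disc, 20 mm behind the box's middle. Origin: centre of underside; -x is its front, with the knob; z up
- idle: the idle dryer (empty peg, knob home): white box 140 deep (x) x 110 wide x 70 mm tall, fixed; on top a steel seat disc (72 mm wide, top at 76 mm) with an upright white peg, 34 mm diameter for 50 mm then a cone, 70 mm tall above the disc, 20 mm behind the box's middle. Origin: centre of underside; -x is its front, with the knob; z up
- run_seat (a point): centre of the running dryer's seat disc, at the foot of its peg, where the rim plane of its cup rests
- idle_seat (a point): centre of the idle dryer's seat disc, at the foot of its peg (76 mm above the table), where the rim of the inverted cup must rest
- run_knob_grip (a point): knob of the running dryer's air valve: black cylinder, 28 mm diameter, 22 mm long, on a thin stem, lying along the dryer's x, 45 mm above the table, 25 mm below the box's top; slides straight out of the front. Point: the cylinder's centre, 91 mm in front of the box's middle when home, 131 mm when out; 10 mm free behind it when home
- idle_knob_grip (a point): knob of the idle dryer's air valve: black cylinder, 28 mm diameter, 22 mm long, on a thin stem, lying along the dryer's x, 45 mm above the table, 25 mm below the box's top; slides straight out of the front. Point: the cylinder's centre, 91 mm in front of the box's middle when home, 131 mm when out; 10 mm free behind it when home
- run_knob (a joint): running dryer's slide valve, in m: 0 = pushed home (air off), 0.040 = pulled fully out (air on), growing along the dryer's -x. A detent holds it at both ends: up to 7 N plus a little drag takes it past the middle, then it snaps on towards the other end
- idle_knob (a joint): idle dryer's slide valve, in m: 0 = pushed home (air off), 0.040 = pulled fully out (air on), growing along the dryer's -x. A detent holds it at both ends: up to 7 N plus a little drag takes it past the middle, then it snaps on towards the other end
- wet_cup: the rinsed cup lying mouth down on the sloping drain rack: straight round steel cup, 56 mm outside, 51 mm inside, 100 mm long, base 4 mm, about 130 g. Origin: centre of the outside of its closed base; z along its axis from base to mouth (down when inverted). At the start it slopes 40 degrees, mouth low, towards the rack's -x
- wet_cup_mouth (a point): centre of the wet cup's mouth, in the plane of its rim, 100 mm from the base
- dry_cup: the cup already standing inverted on the running dryer's peg, to be left there: straight round steel cup, 56 mm outside, 51 mm inside, 100 mm long, base 4 mm, about 130 g. Origin: centre of the outside of its closed base; z along its axis from base to mouth (down when inverted). 
- dry_cup_mouth (a point): centre of the dry cup's mouth, in the plane of its rim
- rack: fixed drain rack: white plate 130 x 90 x 8 mm with two parallel steel wires (6 mm thick, 32 mm apart) that slope up at 40 degrees under the cup and turn up at the low front end as a stop; they lie within 19 mm of the cup's middle plane, leave its sides free and end 15 mm short of its base. Origin: on the table, under the rack; -x is the low end
- jar: low lidded white plastic jar, 40 mm diameter, 55 mm tall, bystander in front, between the two dryers' knobs. Origin: centre of its underside, z up
- crock: white ceramic crock holding three brushes, 80 mm diameter, rim at 110 mm, brushes to 210 mm and leaning up to 40 mm out; bystander on the side of the bench away from the rack. Origin: centre of its underside, z up
- squeeze_a: squeeze bottle with a conical spout, 44 mm diameter, 140 mm tall, bystander between and behind the dryers. Origin: centre of its underside, z up
- squeeze_b: squeeze bottle with a conical spout, 44 mm diameter, 140 mm tall, bystander at the far left. Origin: centre of its underside, z up
- nozzle_a: small steel piping nozzle standing like a cone, 26 mm diameter, 38 mm tall, bystander at the right. Origin: centre of its underside, z up
- nozzle_b: steel piping nozzle standing like a blunt cone, 30 mm diameter, 42 mm tall, bystander between the dryers. Origin: centre of its underside, z up
- tub: squat lidded tub, 70 mm diameter, 70 mm tall, bystander at the far right. Origin: centre of its underside, z up
Mind the look-alikes: they are no part of the job. What is shaped like the wet_cup but pink or red is not meant.

How it is judged:
By the outcome, as a careful person would: the job done as asked, in the order asked, and still so for the second after the job is handed in, with the robot touching nothing.
It also fails if it takes over 72 s, if anything falls off the work surface, if the arm or the gripper's body presses on something with over 40 N, if the wrist force passes 120 N, or if a joint passes its speed limit or range.

## Working session

There is one attempt and no reset: what is moved stays moved. The work goes in short steps, Python scripts to look and compute and a tool call to move; the robot and the scene stay as the last step left them, time stands still between calls to the robot, and variables do not carry over. Pictures are saved under pics/ and viewed, at most 11 in all, crops included, and the job is handed in when it is done.

Besides the shell and the picture viewer there is one more tool, called after ">>>" in YAML: its name, and indented under it one key for each argument. step_arm: Moves the arm, as the interface text tells. Its arguments: {"type":"object","properties":{"steps":{"type":"array","items":{"type":"array","items":{"type":"number"}}},"gripper":{"type":"number"},"force":{"type":"number"}},"required":["steps"]}

```bash
mkdir -p pics; python3 - <<'E'
from cell import observe,cams
import cv2
for n in("scene","top"):
    cv2.imwrite(f"pics/{n}0.png",cams.get_image(n)[:,:,::-1]); print(n,cams.get_calibration(n))
print(observe())
E
```

```text
scene {'fov_y': 44.172367317914556, 'cx': 279.39875369042227, 'cy': 206.7954263020398, 'world_to_cam': array([[-0.18245804,  0.98318187, -0.00790349,  0.05120091],
       [-0.71260244, -0.12669719,  0.69003303,  0.25803441],
       [ 0.67742662,  0.13153412,  0.72373473, -1.68978417],
       [ 0.        ,  0.        ,  0.        ,  1.        ]])}
top {'fov_y': 50.369920009384934, 'cx': 281.9648437805424, 'cy': 201.93489435272, 'world_to_cam': array([[-1.60032048e-02, -9.99871446e-01,  9.94471592e-04,
         2.27459550e-02],
       [ 9.95376111e-01, -1.58370278e-02,  9.47395664e-02,
        -4.59182507e-01],
       [-9.47116378e-02,  2.50600995e-03,  9.95501595e-01,
        -1.36173793e+00],
       [ 0.00000000e+00,  0.00000000e+00,  0.00000000e+00,
         1.00000000e+00]])}
{'clock': 0.1, 'joints': array([-1.3586213 ,  0.43515894,  0.02497068,  1.57398017, -0.01158082,
        1.13402262, -0.07510339]), 'dq': array([-0.00089737, -0.0011438 ,  0.00228015, -0.00185677, -0.00111555,
       -0.00188849,  0.00080888]), 'joint_efforts': array([ 2.57985790e-03, -6.69122815e+01,  9.87453014e-01, -3.15144610e+01,
       -6.06441032e-02,  3.74428206e-02,  5.25322685e-05]), 'position': array([0.19341547, 0.59384154, 0.22602997]), 'ee_rot': array([-4.92492107e-01, -3.10266975e+00,  2.23412326e-03]), 'force': array([-0.35641095,  0.28971371,  0.31108666]), 'ft_torque': array([-0.0041373 ,  0.03089301, -0.02220578]), 'gripper_force': 0.0, 'width': 1.0009922817513268}
```

View pics/scene0.png

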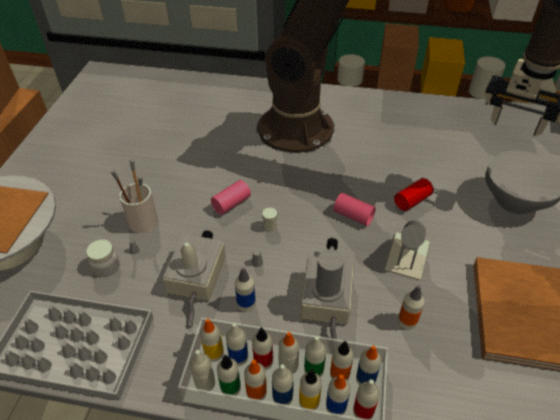

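View pics/top0.png

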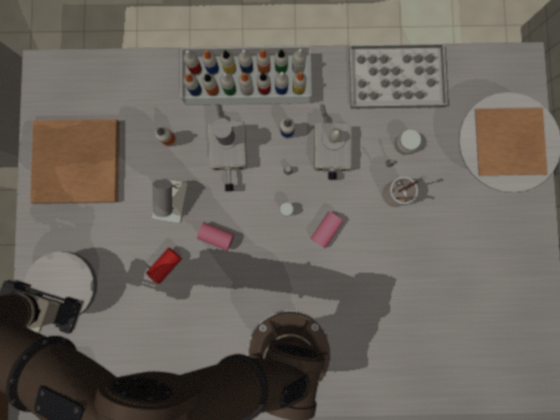

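The scene view shows the run dryer (330,280, cup on it), the idle dryer (195,265, bare peg), and the rack with the wet cup (410,245). In the top view they are at (227,145), (333,146) and (168,200). Next I'll enlarge the crops.

```bash
python3 - <<'E'
import cv2
a=cv2.imread("pics/top0.png")[95:225,145:365]; cv2.imwrite("pics/topc.png",cv2.resize(cv2.convertScaleAbs(a,alpha=1.5),None,fx=3.6,fy=3.6,interpolation=cv2.INTER_CUBIC))
a=cv2.imread("pics/scene0.png")[190:340,150:450]; cv2.imwrite("pics/scec.png",cv2.resize(cv2.convertScaleAbs(a,alpha=1.5),None,fx=2.6,fy=2.6,interpolation=cv2.INTER_CUBIC))
E
```

```text
(no output)
```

View pics/topc.png

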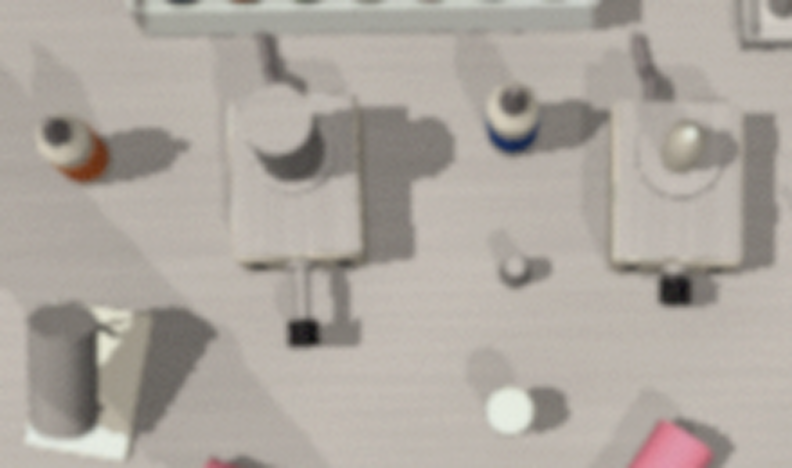

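View pics/scec.png

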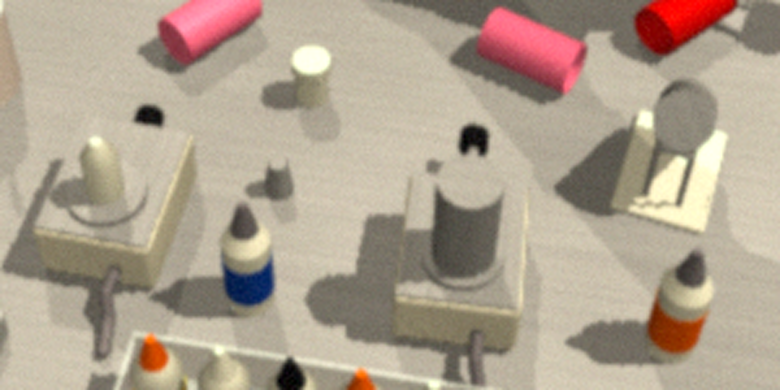

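```bash
cat > h.py <<'E'
import numpy as np, cv2
from cell import cams
def cal(n):
    c=cams.get_calibration(n); f=210/np.tan(np.radians(c["fov_y"]/2)); return c,f,np.array(c["world_to_cam"])
def proj(n,p):
    c,f,W=cal(n); q=W[:3,:3]@np.array(p)+W[:3,3]; return np.array([c["cx"]+f*q[0]/-q[2],c["cy"]-f*q[1]/-q[2]])
def ray(n,uv):
    c,f,W=cal(n); R=W[:3,:3]; d=R.T@np.array([(uv[0]-c["cx"])/f,-(uv[1]-c["cy"])/f,-1]); return -R.T@W[:3,3],d/np.linalg.norm(d)
def plane(n,uv,z):
    o,d=ray(n,uv); return o+d*(z-o[2])/d[2]
def tri(t,s):
    o1,d1=ray("top",t);o2,d2=ray("scene",s)
    k=np.linalg.lstsq(np.c_[d1,-d2],o2-o1,rcond=None)[0]; a=o1+k[0]*d1;b=o2+k[1]*d2
    return (a+b)/2,np.linalg.norm(a-b)
T=lambda x,y:(145+(x+.5)/3.6-.5,95+(y+.5)/3.6-.5)
S=lambda x,y:(150+(x+.5)/2.6-.5,190+(y+.5)/2.6-.5)
E
python3 - <<'E'
from h import *
np.set_printoptions(precision=4,suppress=True)
for n,t,s in [("pegtip",(690,123),(95,138)),("runknob",(304,332),(474,140)),("idleknob",(676,290),(149,116)),("drycup",(282,119),(472,180)),("wetbase",(62,322),(686,116)),("jar",(510,410),(311,60)),("bottleA tip",(516,98),(244,206)),("bottleBtip",(57,130),(694,258))]:
    print(n,*tri(T(*t),S(*s)))
for n,cs in [("idle",[(612,102),(742,100),(612,265),(742,265)]),("run",[(230,97),(357,95),(240,262),(362,260)])]:
    P=np.array([plane("top",T(*c),.07) for c in cs]);print(n,P[:,:2],P.mean(0))
for n,cs in [("idle",[(193,135),(75,120),(40,235),(150,250)]),("run",[(412,160),(520,170),(397,300),(520,310)])]:
    P=np.array([plane("scene",S(*c),.07) for c in cs]);print(n,P[:,:2],P.mean(0))
print("seat", plane("top",T(680,153),.076), plane("top",T(290,150),.076))
print("TCP",proj("top",[0.193,.594,.226]),proj("scene",[0.193,.594,.226]),"base",proj("top",[0,0,0]),proj("scene",[0,0,0]))
E
```

```text
pegtip [ 0.6523 -0.1412  0.1578] 0.000965377887714391
runknob [0.5058 0.1757 0.048 ] 0.00047853210278428953
idleknob [ 0.5357 -0.1388  0.0532] 0.0012666861006715578
drycup [0.6555 0.1799 0.1761] 0.00512583605586029
wetbase [0.507  0.3614 0.1227] 0.0010946955066397025
jar [0.4362 0.0026 0.0543] 0.00026304789906801744
bottleA tip [ 0.6818 -0.0049  0.1321] 0.0011158482697581368
bottleBtip [0.6633 0.3674 0.1249] 0.003224851905885625
idle [[ 0.6945 -0.0877]
 [ 0.6945 -0.1975]
 [ 0.5552 -0.0845]
 [ 0.5535 -0.1932]] [ 0.6244 -0.1407  0.07  ]
run [[0.7039 0.2349]
 [0.7039 0.1276]
 [0.5627 0.2266]
 [0.5628 0.1246]] [0.6333 0.1784 0.07  ]
idle [[ 0.5647 -0.0849]
 [ 0.5665 -0.2005]
 [ 0.6999 -0.189 ]
 [ 0.6981 -0.0887]] [ 0.6323 -0.1408  0.07  ]
run [[0.5581 0.1224]
 [0.5523 0.2217]
 [0.7104 0.1318]
 [0.7018 0.2352]] [0.6306 0.1778 0.07  ]
seat [ 0.6483 -0.1432  0.076 ] [0.656  0.1837 0.076 ]
TCP [ 59.7337 300.6816] [514.4086 127.7564] base [289.4243 352.5221] [295.0799 127.7679]
```

```bash
python3 - <<'E'
from h import *
np.set_printoptions(precision=4,suppress=True)
print("axis mid",plane("top",T(62,380),.091)[:2],"w", plane("top",T(28,380),.091)[1]-plane("top",T(97,380),.091)[1])
P=[plane("top",T(*c),.008)[:2] for c in [(25,443),(128,458),(150,310)]]; print(P,np.degrees(np.arctan2(*(P[0]-P[1])))  ,np.degrees(np.arctan2(*(P[2]-P[1])[::-1])))
K=[plane("top",T(*c),z)[:2] for c,z in [((304,332),.059),((676,290),.059),((285,119),.176),((480/1,0),0)]];print(K)
# grey disc of the wet cup base in the scene view: contour centroid
g=cv2.imread("pics/scene0.png"); hsv=cv2.cvtColor(g,cv2.COLOR_BGR2HSV); print([tuple(map(int,g[r,414])) for r in range(218,256,3)],[tuple(map(int,g[235,c])) for c in range(398,432,3)])
# black knobs in both views
for n,b in [("top",(215,160,345,200)),("scene",(195,225,350,255))]:
    v=cv2.imread(f"pics/{n}0.png")[b[1]:b[3],b[0]:b[2]].max(2); k,_,st,ce=cv2.connectedComponentsWithStats((v<45).astype('uint8'))
    for i in range(1,k):
        if st[i,4]>15: print(n,st[i]+[b[0],b[1],0,0,0],ce[i]+b[:2])
E
```

```text
axis mid [0.4637 0.3689] w 0.056379340534222555
[array([0.4179, 0.4226]), array([0.4035, 0.3334]), array([0.5324, 0.3149])] 9.178373770749921 -8.154134489383093
[array([0.5043, 0.1747]), array([ 0.5349, -0.1387]), array([0.6558, 0.175 ]), array([0.8088, 0.0227])]
[(101, 113, 119), (73, 84, 89), (73, 84, 86), (80, 92, 96), (85, 93, 99), (84, 93, 98), (87, 96, 100), (78, 90, 91), (83, 93, 95), (82, 90, 94), (71, 81, 84), (95, 113, 111), (64, 77, 79)] [(152, 187, 180), (102, 120, 122), (82, 90, 95), (81, 89, 96), (75, 86, 92), (80, 88, 94), (79, 88, 92), (80, 89, 94), (82, 92, 95), (93, 104, 110), (114, 128, 134), (114, 128, 134)]
top [329 172   8   7  49] [332.449  175.2857]
top [226 184   7   7  42] [229.0238 187.0714]
scene [203 231   9   7  50] [207.14 234.02]
scene [327 239  10  10  77] [331.7143 243.0909]
```

>>> step_arm:
  steps:
    - [15, -23, 0, 0, 0, 0.06]
    - [15, -23, 0, 0, 0, 0.06]
    - [15, -23, 0, 0, 0, 0.06]
    - [15, -23, 0, 0, 0, 0.06]
    - [15, -23, 0, 0, 0, 0.06]
    - [15, -23, 0, 0, 0, 0.06]
    - [15, -23, 0, 0, 0, 0]
    - [15, -23, 0, 0, 0, 0]
    - [15, -23, 0, 0, 0, 0]
    - [15, -23, 0, 0, 0, 0]
    - [15, -23, 0, 0, 0, 0]
    - [15, -23, 0, 0, 0, 0]
    - [15, -23, 0, 0, 0, 0]
    - [15, -23, 0, 0, 0, 0]
    - [15, -23, 0, 0, 0, 0]
    - [15, -23, 0, 0, 0, 0]
    - [15, -23, 0, 0, 0, 0]
    - [15, -23, 0, 0, 0, 0]
  gripper: 0
  force: 20

```text
clock: 1.6
position: [0.4639, 0.1789, 0.2266]
ee_rot: [0.071, -3.14, 0.0]
force: [-0.5, 1.0, 0.4]
width: 0.005
gripper_force: 0.0
```

>>> step_arm:
  steps:
    - [-1, -3, -25, 0, 0, 0]
    - [0, 0, -25, 0, 0, 0]
    - [0, 0, -25, 0, 0, 0]
    - [0, 0, -25, 0, 0, 0]
    - [0, 0, -25, 0, 0, 0]
    - [0, 0, -25, 0, 0, 0]
    - [0, 0, -20, 0, 0, 0]
    - [0, 0, -12, 0, 0, 0]
    - [0, 0, -9, 0, 0, 0]
    - [0, 0, 0, 0, 0, 0]
    - [0, 0, 0, 0, 0, 0]

```text
clock: 2.52
position: [0.4624, 0.1772, 0.0357]
ee_rot: [0.071, -3.14, 0.0]
force: [-0.2, 0.9, 0.4]
width: 0.006
gripper_force: 0.0
```

>>> step_arm:
  steps:
    - [5, 0, 0, 0, 0, 0]
    - [5, 0.2, 0, 0, 0, 0]
    - [5, 0.2, 0, 0, 0, 0]
    - [5, 0.2, 0, 0, 0, 0]
    - [5, 0.2, 0, 0, 0, 0]
    - [5, 0.2, 0, 0, 0, 0]
    - [5, 0.2, 0, 0, 0, 0]
    - [5, 0.2, 0, 0, 0, 0]
    - [4, 0.2, 0, 0, 0, 0]
    - [4, 0.2, 0, 0, 0, 0]

```text
clock: 3.35
position: [0.5115, 0.1791, 0.0358]
ee_rot: [-0.07, 3.14, 0.0]
force: [0.1, -0.4, 0.6]
width: 0.005
gripper_force: 0.0
```

>>> step_arm:
  steps:
    - [2, 0, 0, 0, 0, 0]
    - [2, 0, 0, 0, 0, 0]
    - [2, 0, 0, 0, 0, 0]

```text
clock: 3.6
position: [0.5169, 0.1791, 0.0358]
ee_rot: [-0.071, 3.14, 0.0]
force: [0.4, 0.2, 0.5]
width: 0.006
gripper_force: 0.0
```

>>> step_arm:
  steps:
    - [1, 0, 0, 0, 0, 0]
    - [1, 0, 0, 0, 0, 0]
    - [1, 0, 0, 0, 0, 0]

```text
clock: 3.85
position: [0.5196, 0.1791, 0.0358]
ee_rot: [0.071, -3.141, -0.0]
force: [0.0, -0.2, -0.3]
width: 0.004
gripper_force: 0.0
```

```bash
python3 - <<'E'
from cell import cams
import cv2
a=cams.get_image("scene")[190:340,150:450,::-1]; cv2.imwrite("pics/push.png",cv2.resize(cv2.convertScaleAbs(a,alpha=1.5),None,fx=2.6,fy=2.6,interpolation=cv2.INTER_CUBIC))
E
```

```text
(no output)
```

View pics/push.png

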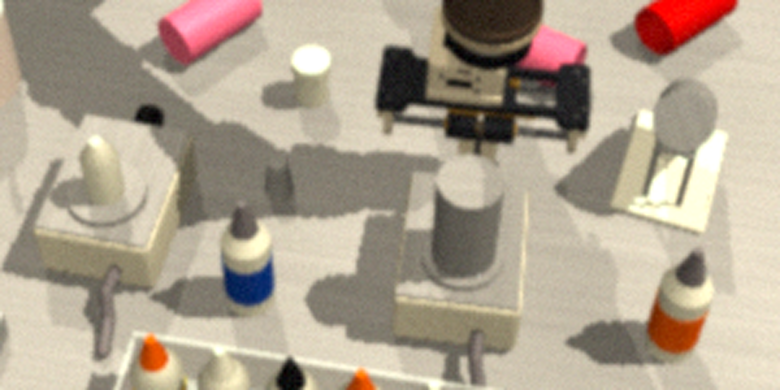

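The shut gripper stands in front of the run dryer (crop 480,120), with the cup undisturbed and the knob hidden. I'll press on until I feel the stop.

>>> step_arm:
  steps:
    - [1, 0, 0, 0, 0, 0]
    - [1, 0, 0, 0, 0, 0]
    - [1, 0, 0, 0, 0, 0]

```text
clock: 4.15
position: [0.5226, 0.1791, 0.0358]
ee_rot: [0.071, -3.141, -0.0]
force: [0.0, 0.2, -0.6]
width: 0.006
gripper_force: 0.0
```

>>> step_arm:
  steps:
    - [1, 0, 0, 0, 0, 0]
    - [1, 0, 0, 0, 0, 0]

```text
clock: 4.32
position: [0.5235, 0.179, 0.0356]
ee_rot: [0.071, -3.139, 0.0]
force: [-6.3, 0.7, 4.6]
width: 0.004
gripper_force: 3.3
```

>>> step_arm:
  steps:
    - [1, 0, 0, 0, 0, 0]
    - [1, 0, 0, 0, 0, 0]

```text
clock: 4.48
position: [0.5235, 0.179, 0.0353]
ee_rot: [0.072, -3.135, 0.001]
force: [-12.6, -0.2, 8.8]
width: 0.006
gripper_force: 6.3
```

>>> step_arm:
  steps:
    - [-10, 0, 0, 0, 0, 0]
    - [-20, 0, 0, 0, 0, 0]
    - [-20, 0, 0, 0, 0, 0]
    - [-15, 0, 0, 0, 0, 0]
    - [0, 10, 25, 0, 0, -0.06]
    - [0, 10, 25, 0, 0, -0.06]
    - [0, 10, 25, 0, 0, -0.06]
    - [0, 10, 25, 0, 0, 0]
    - [0, 10, 25, 0, 0, 0]
    - [0, 20, 25, 0, 0, 0]
    - [0, 20, 25, 0, 0, 0]
    - [0, 20, 10, 0, 0, 0]
    - [4, 20, 0, 0, 0, 0]
    - [4, 20, 0, 0, 0, 0]
    - [4, 20, 0, 0, 0, 0]
    - [4, 16, 0, 0, 0, 0]
    - [4, 0, 0, 0, 0, 0]
  gripper: 1

```text
clock: 5.9
position: [0.4805, 0.3692, 0.2204]
ee_rot: [-0.205, -3.135, -0.003]
force: [-0.7, 0.8, -0.5]
width: 1.002
gripper_force: 0.0
```

```bash
python3 - <<'E'
from h import *
from cell import observe
for n,b in [("top",(195,130,345,200)),("scene",(195,225,350,265))]:
    im=cams.get_image(n); cv2.imwrite(f"pics/{n}1.png",im[:,:,::-1])
    v=im[b[1]:b[3],b[0]:b[2]].max(2); k,_,st,ce=cv2.connectedComponentsWithStats((v<45).astype('uint8'))
    for i in range(1,k):
        if st[i,4]>10: print(n,st[i]+[b[0],b[1],0,0,0],ce[i]+b[:2],plane(n,ce[i]+b[:2],.056))
s=observe();print(s["position"],s["ee_rot"])
E
```

```text
top [225 171   7   7  41] [228.29268293 174.3902439 ] [0.54289093 0.17722407 0.056     ]
top [329 173   7   6  41] [332.07317073 175.43902439] [ 0.5346741  -0.13803253  0.056     ]
scene [203 231  10   7  54] [207.59259259 233.94444444] [ 0.53649162 -0.13604853  0.056     ]
[0.4818828  0.36499726 0.22039329] [ 2.11118700e-01  3.13401093e+00 -7.19938560e-04]
```

>>> step_arm:
  steps:
    - [5, -1, -20, 0, 0, -0.01]
    - [0, 0, -20, 0, 0, 0]
    - [0, 0, -20, 0, 0, 0]
    - [0, 0, -20, 0, 0, 0]
    - [0, 0, -20, 0, 0, 0]
    - [0, 0, -14, 0, 0, 0]
    - [0, 0, -10, 0, 0, 0]
    - [0, 0, -10, 0, 0, 0]
    - [0, 0, 0, 0, 0, 0]
    - [0, 0, 0, 0, 0, 0]

```text
clock: 6.83
position: [0.4867, 0.3637, 0.0869]
ee_rot: [0.228, 3.133, -0.0]
force: [-0.1, 0.0, 1.1]
width: 1.0
gripper_force: 0.0
```

>>> step_arm:
  steps:
    - [0, 0, 0, 0, 0, 0]
    - [0, 0, 0, 0, 0, 0]
    - [0, 0, 0, 0, 0, 0]
    - [0, 0, 0, 0, 0, 0]
    - [0, 0, 0, 0, 0, 0]
    - [0, 0, 0, 0, 0, 0]
    - [0, 0, 0, 0, 0, 0]
    - [0, 0, 0, 0, 0, 0]
    - [0, 0, 0, 0, 0, 0]
    - [0, 0, 0, 0, 0, 0]
  gripper: 0
  force: 25

```text
clock: 7.67
position: [0.4866, 0.3642, 0.0869]
ee_rot: [0.227, 3.133, 0.0]
force: [-0.6, 0.5, 2.3]
width: 0.615
gripper_force: 24.8
```

>>> step_arm:
  steps:
    - [0, 0, 5, 0, 0, 0]
    - [0, 0, 8, 0, 0, 0]
    - [0, 0, 10, 0, 0, 0]
    - [0, 0, 15, 0, 0, 0]
    - [0, 0, 20, 0, 0, 0]
    - [0, 0, 20, 0, 0, 0]
    - [0, 0, 20, 0, 0, 0]
    - [0, 0, 20, 0, 0, 0]
    - [0, 0, 20, 0, 0, 0]
    - [0, 0, 20, 0, 0, 0]
    - [0, 0, 20, 0, 0, 0]
    - [0, 0, 15, 0, 0, 0]
    - [0, 0, 0, 0, 0, 0]

```text
clock: 8.75
position: [0.4879, 0.3649, 0.2842]
ee_rot: [0.228, 3.129, 0.007]
force: [1.6, 0.5, -0.8]
width: 0.615
gripper_force: 24.9
```

```bash
python3 - <<'E'
from h import *
from cell import observe
from scipy.spatial.transform import Rotation as R
s=observe();print(s["position"],s["ee_rot"],s["width"],s["gripper_force"],s["joints"])
print(R.from_rotvec(s["ee_rot"]).as_matrix())
E
```

```text
[0.48788077 0.36487379 0.28415726] [0.22752948 3.12892467 0.00721719] 0.6148222848651159 24.851198326796293 [-0.87724925  0.36498241  0.20874836  1.54661955 -0.07887144  1.23185309
  0.76952339]
[[-0.98947022  0.14465962  0.00471992]
 [ 0.14467986  0.98946931  0.00426994]
 [-0.00405253  0.00490786 -0.99997974]]
```

>>> step_arm:
  steps:
    - [0, 0, 1, -0.0127, -0.0864, 0]
    - [0, 0, 1, -0.0127, -0.0864, 0]
    - [0, 0, 1, -0.0127, -0.0864, 0]
    - [0, 0, 1, -0.0127, -0.0864, 0]
    - [0, 0, 1, -0.0127, -0.0864, 0]
    - [0, 0, 1, -0.0127, -0.0864, 0]
    - [0, 0, 1, -0.0127, -0.0864, 0]
    - [0, 0, 1, -0.0127, -0.0864, 0]
    - [0, 0, 1, -0.0127, -0.0864, 0]
    - [0, 0, 1, -0.0127, -0.0864, 0]
    - [0, 0, 0, 0, 0, 0]
    - [0, 0, 0, 0, 0, 0]

```text
clock: 9.75
position: [0.4852, 0.3643, 0.2884]
ee_rot: [0.159, 2.267, -0.08]
force: [0.3, -0.1, -1.9]
width: 0.611
gripper_force: 24.9
```

>>> step_arm:
  steps:
    - [0, -20, 0, 0, 0, 0.012]
    - [2, -25, 0, 0, 0, 0.012]
    - [5, -25, 0, 0, 0, 0.012]
    - [8, -25, 0, 0, 0, 0.012]
    - [10, -25, 0, 0, 0, 0.012]
    - [10, -25, 0, 0, 0, 0.012]
    - [10, -25, 0, 0, 0, 0.012]
    - [10, -25, 0, 0, 0, 0.012]
    - [10, -25, 0, 0, 0, 0.012]
    - [10, -25, 0, 0, 0, 0]
    - [10, -25, 0, 0, 0, 0]
    - [10, -25, 0, 0, 0, 0]
    - [10, -25, 0, 0, 0, 0]
    - [10, -25, 0, 0, 0, 0]
    - [10, -25, 0, 0, 0, 0]
    - [10, -25, 0, 0, 0, 0]
    - [10, -25, 0, 0, 0, 0]
    - [10, -25, 0, 0, 0, 0]
    - [10, -25, 0, 0, 0, 0]
    - [5, -15, 0, 0, 0, 0]

```text
clock: 11.42
position: [0.6365, -0.0547, 0.2982]
ee_rot: [0.04, 2.238, -0.027]
force: [0.0, 1.3, -0.4]
width: 0.616
gripper_force: 24.9
```

>>> step_arm:
  steps:
    - [0, 0, 0, 0, 0, 0]
    - [0, 0, 0, 0, 0, 0]
    - [0, 0, 0, 0, 0, 0]

```text
clock: 11.67
position: [0.6357, -0.0534, 0.2973]
ee_rot: [0.041, 2.239, -0.026]
force: [-0.0, 0.8, -0.6]
width: 0.616
gripper_force: 24.9
```

```bash
python3 - <<'E'
from h import *
from cell import observe
from scipy.spatial.transform import Rotation as R
s=observe();M=R.from_rotvec(s["ee_rot"]).as_matrix();print(s["position"],s["joints"],s["position"]-.019*M[:,2]);print(M)
a=cams.get_image("scene")[130:300,130:350,::-1];b=cams.get_image("top")[60:230,260:420,::-1]
b=np.pad(b,((0,0),(0,4),(0,0)))
cv2.imwrite("pics/carry.png",cv2.resize(cv2.convertScaleAbs(np.hstack([a,b]),alpha=1.4),None,fx=2.08,fy=3.3)[:, :] if 0 else cv2.resize(cv2.convertScaleAbs(np.hstack([a,b]),alpha=1.4),None,fx=2.08,fy=2.08,interpolation=cv2.INTER_CUBIC))
E
```

```text
[ 0.63571393 -0.05340257  0.29727509] [-0.45471077  0.05367885  0.44958471  2.30853449  2.94598057  0.11906447
 -1.41925973] [ 0.62081295 -0.05277401  0.30904648]
[[-0.61920839  0.03890493  0.78426231]
 [ 0.02088183  0.99923447 -0.03308197]
 [-0.78494899 -0.0041078  -0.61954678]]
```

View pics/carry.png

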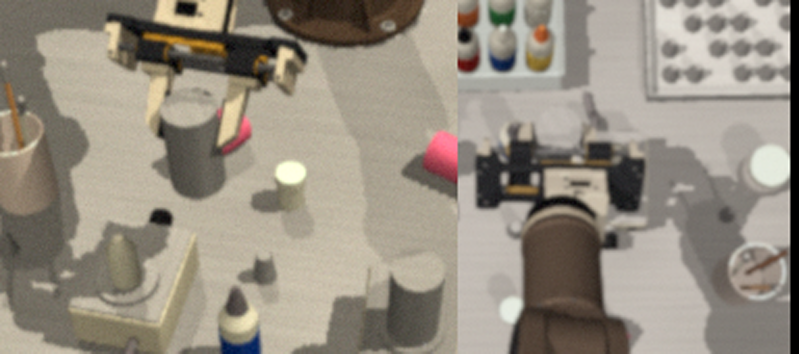

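The scene half shows the cup hanging upright, mouth down, in the fingers (around 195,145), with the bare peg at (120,255). The arm is at joint 6's lower limit near a wrist singularity, so I'll descend first, since that unfolds it, and then move across.

>>> step_arm:
  steps:
    - [0, 0, -8, 0, 0, 0]
    - [0, 0, -8, 0, 0, 0]
    - [0, 0, -8, 0, 0, 0]
    - [0, 0, -8, 0, 0, 0]
    - [0, 0, -8, 0, 0, 0]
    - [0, 0, -8, 0, 0, 0]
    - [0, 0, -8, 0, 0, 0]
    - [0, 0, -6, 0, 0, 0]
    - [0, 0, 0, 0, 0, 0]

```text
clock: 12.52
position: [0.6352, -0.0503, 0.2332]
ee_rot: [0.035, 2.242, -0.024]
force: [-0.7, -0.3, -1.9]
width: 0.615
gripper_force: 24.9
```

```bash
python3 - <<'E'
from cell import observe
from scipy.spatial.transform import Rotation as R
s=observe();M=R.from_rotvec(s["ee_rot"]).as_matrix();print(s["position"],s["joints"],s["position"]-.019*M[:,2]);print(M)
E
```

```text
[ 0.63516644 -0.05029789  0.233203  ] [-0.29985216  0.18891211  0.30181693  2.3810031   3.15016782  0.3187997
 -1.64163433] [ 0.62029546 -0.04973459  0.24501555]
[[-0.62150072  0.03381454  0.78268348]
 [ 0.01704008  0.99941517 -0.02964715]
 [-0.78322825 -0.00508874 -0.62171345]]
```

>>> step_arm:
  steps:
    - [2.5, -8, 0, 0, 0, 0]
    - [2.5, -8, 0, 0, 0, 0]
    - [2.5, -8, 0, 0, 0, 0]
    - [2.5, -8, 0, 0, 0, 0]
    - [2.5, -8, 0, 0, 0, 0]
    - [2.5, -8, 0, 0, 0, 0]
    - [2.5, -8, 0, 0, 0, 0]
    - [2.5, -8, 0, 0, 0, 0]
    - [2.5, -8, 0, 0, 0, 0]
    - [2.5, -8, 0, 0, 0, 0]
    - [2, -7, 0, 0, 0, 0]
    - [2, -6, 0, 0, 0, 0]
    - [0, 0, 0, 0, 0, 0]
    - [0, 0, 0, 0, 0, 0]

```text
clock: 13.68
position: [0.6649, -0.1447, 0.235]
ee_rot: [0.038, 2.239, -0.025]
force: [0.3, 0.1, -2.0]
width: 0.612
gripper_force: 24.9
```

```bash
python3 - <<'E'
from h import *
from cell import observe
from scipy.spatial.transform import Rotation as R
s=observe();M=R.from_rotvec(s["ee_rot"]).as_matrix();g=s["position"]-.019*M[:,2];print(s["position"],s["joints"],g);print(M)
im=cams.get_image("scene"); cv2.imwrite("pics/hov_full.png",im[:,:,::-1])
a=im[150:310,110:320,::-1]
cv2.imwrite("pics/hover.png",cv2.resize(cv2.convertScaleAbs(a,alpha=1.5),None,fx=3.7,fy=3.7,interpolation=cv2.INTER_CUBIC))
H=lambda p:(proj("scene",p)-[110,150]+.5)*3.7-.5
print("expected mouth",H(g-[0,0,.073]),"base",H(g+[0,0,.027]),"pegtip",H([.649,-.1425,.146]),"seat",H([.649,-.1425,.076]), "10mm x",H([.659,-.1425,.146]))
E
```

```text
[ 0.66485735 -0.14471186  0.23495713] [ 0.13966088  0.25783665  0.08216922  2.2604681   3.66277208  0.31209174
 -1.9693507 ] [ 0.64995772 -0.14411772  0.24673201]
[[-0.61947361  0.03600592  0.78419131]
 [ 0.01849971  0.99933974 -0.03127052]
 [-0.78479947 -0.00486395 -0.6197307 ]]
expected mouth [275.46181395 323.74375823] base [250.20155029 207.88570813] pegtip [284.9457418  352.47989875] seat [300.14117991 422.7910105 ] 10mm x [279.91427741 365.1051395 ]
```

View pics/hover.png

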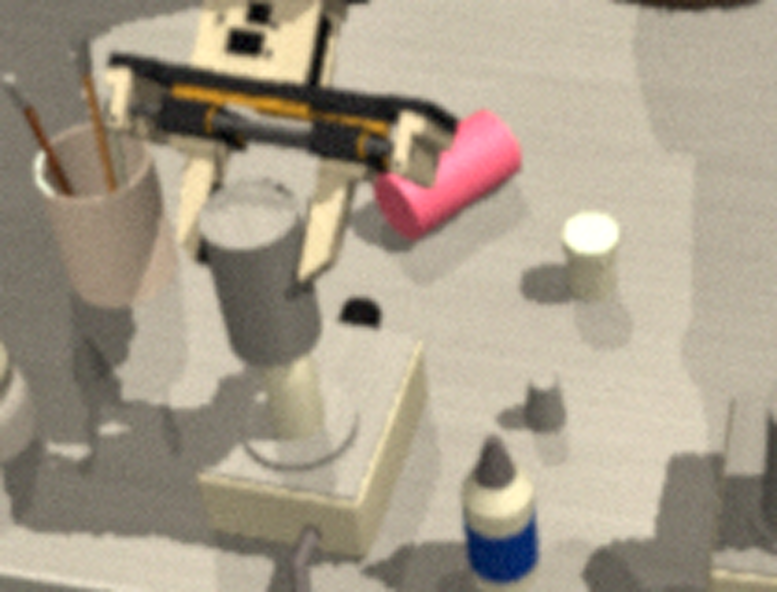

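The cup hangs upright over the peg: base centre about (250,218), mouth about (276,335), seat ring centred at (300,425) as predicted. The cup sits about 10 px low, so the cause is either x offset or slip along its axis. The top view will tell which.

```bash
python3 - <<'E'
from h import *
from cell import observe
from scipy.spatial.transform import Rotation as R
s=observe();M=R.from_rotvec(s["ee_rot"]).as_matrix();g=s["position"]-.019*M[:,2]
im=cams.get_image("top"); cv2.imwrite("pics/hov_top.png",im[:,:,::-1])
a=im[95:175,285:385,::-1]
cv2.imwrite("pics/hovert.png",cv2.resize(cv2.convertScaleAbs(a,alpha=1.5),None,fx=6,fy=6,interpolation=cv2.INTER_CUBIC))
H=lambda p:(proj("top",p)-[285,95]+.5)*6-.5
print("base c",H(g+[0,0,.027]),"front",H(g+[.028,0,.027]),"L",H(g+[0,.028,.027]),"R",H(g+[0,-.028,.027]),"seat front",H([.649+.036,-.1425,.076]),"mouth front",H(g+[.028,0,-.073]))
E
```

```text
base c [347.9049768  141.73414601] front [346.02885563  78.17271094] L [282.76518033 142.73562987] R [413.03683348 140.73278421] seat front [290.32507028 183.87440247] mouth front [317.08737139 143.37028641]
```

View pics/hovert.png

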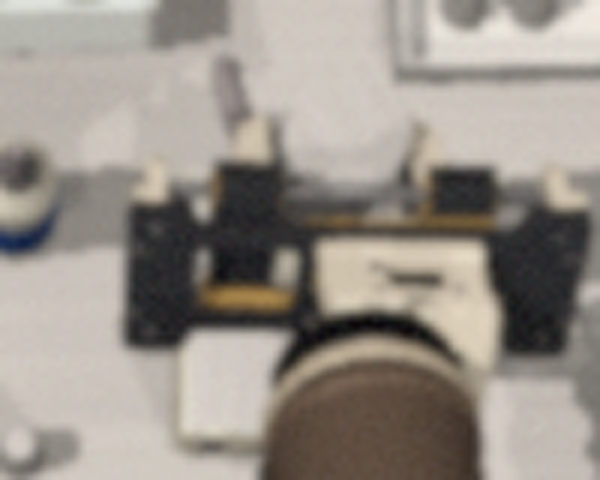

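The top view shows the base disc between the fingers (283–413 wide), with its near edge around row 187 against 205 predicted. That suggests the cup sits several mm further in +x, so I'll check the profile.

```bash
python3 - <<'E'
from h import *
g=cv2.cvtColor(cv2.imread("pics/hov_top.png"),cv2.COLOR_BGR2GRAY)[98:135,326:362]
g0=cv2.cvtColor(cv2.imread("pics/top0.png"),cv2.COLOR_BGR2GRAY)[98:135,326:362]
a=np.hstack([g,cv2.absdiff(g,g0)*3]); a[:,:36]=cv2.equalizeHist(a[:,:36].copy())
cv2.imwrite("pics/eq.png",cv2.resize(a,None,fx=11,fy=11,interpolation=cv2.INTER_CUBIC))
for c in (12,17,22): print(g[:,c-1:c+2].mean(1).astype(int))
s=cv2.cvtColor(cv2.imread("pics/hov_full.png"),cv2.COLOR_BGR2GRAY)
print(s[190:260,180:187].mean(1).astype(int))
E
```

```text
[134 134 134 134 134 134 135 134 134 134 134 134 134 134 135 135 136 136
 135 135 133 127 122 122 122 116 103  90  80  69  57  47  50  56  48  36
  55]
[133 133 134 133 133 134 135 134 133 134 135 134 134 135 134 133 133 133
 134 133 133 129 125 124 126 128 123 108  96  82  59  46  52  62  54  47
  77]
[121 121 121 121 123 126 128 129 130 131 132 132 132 132 132 133 134 133
 131 127 125 123 122 123 123 121 114  98  82  76  73  82  91  90  70  51
  77]
[117 128 130 132 132 131 131 127 118 109 100 104 113 114 111 116 124 130
 133 135 133 133 132 128 118 101  83  72  70  69  70  69  72  70  69  69
  69  68  67  68  68  67  67  67  68  67  65  65  66  66  65  65  64  66
  64  63  64  65  71  84  90  92  94  94  94  95 101 101  97  91]
```

View pics/eq.png

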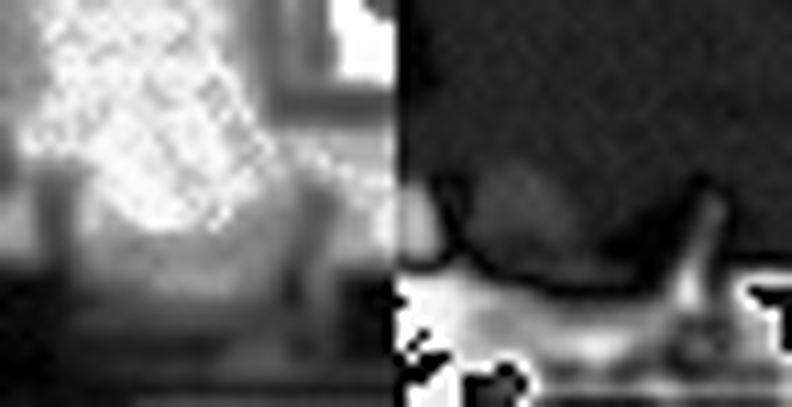

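The rim edges in the profile (base disc lower edge about row 214, mouth bottom about row 248) match the prediction within about 3 mm. The pattern fits the 1.7° over-tilt, so I'll take that out and lower with force checks.

>>> step_arm:
  steps:
    - [0, 1, 0, 0, 0.015, 0]
    - [0, 0.5, 0, 0, 0.015, 0]
    - [0, 0, -5, 0, 0, 0]
    - [0, 0, -5, 0, 0, 0]
    - [0, 0, -5, 0, 0, 0]
    - [0, 0, -5, 0, 0, 0]
    - [0, 0, -5, 0, 0, 0]
    - [0, 0, -5, 0, 0, 0]
    - [0, 0, -5, 0, 0, 0]
    - [0, 0, -5, 0, 0, 0]
    - [0, 0, 0, 0, 0, 0]

```text
clock: 14.7
position: [0.6641, -0.1431, 0.1929]
ee_rot: [0.038, 2.272, -0.025]
force: [0.1, 0.3, -2.1]
width: 0.614
gripper_force: 24.9
```

>>> step_arm:
  steps:
    - [0, 0, -5, 0, 0, 0]
    - [0, 0, -5, 0, 0, 0]
    - [0, 0, -5, 0, 0, 0]
    - [0, 0, -5, 0, 0, 0]
    - [0, 0, 0, 0, 0, 0]

```text
clock: 15.12
position: [0.6641, -0.1432, 0.173]
ee_rot: [0.038, 2.271, -0.025]
force: [-0.5, -0.3, -1.6]
width: 0.618
gripper_force: 24.9
```

>>> step_arm:
  steps:
    - [0, 0, -5, 0, 0, 0]
    - [0, 0, -5, 0, 0, 0]
    - [0, 0, -5, 0, 0, 0]
    - [0, 0, -4, 0, 0, 0]
    - [0, 0, -4, 0, 0, 0]
    - [0, 0, 0, 0, 0, 0]

```text
clock: 15.62
position: [0.6642, -0.1432, 0.1503]
ee_rot: [0.038, 2.271, -0.025]
force: [-0.1, 0.5, -1.1]
width: 0.613
gripper_force: 24.9
```

```bash
python3 - <<'E'
from cell import observe
from scipy.spatial.transform import Rotation as R
s=observe();M=R.from_rotvec(s["ee_rot"]).as_matrix();print(s["position"]-.019*M[:,2],s["joints"],s["force"],s["ft_torque"],s["width"]);print(M)
E
```

```text
[ 0.64969426 -0.14261457  0.16256926] [ 0.06681187  0.42485811  0.17182437  2.31744081  3.53754936  0.49907497
 -1.85115387] [-0.0510275   0.49855242 -1.07068055] [ 0.0503493   1.20604433 -0.00221861] 0.6129706841354814
[[-0.6443014   0.03570597  0.76393769]
 [ 0.01903054  0.99934873 -0.03065867]
 [-0.76453486 -0.00521528 -0.64456129]]
```

>>> step_arm:
  steps:
    - [0, 0, -2, 0, 0, 0]
    - [0, 0, -2, 0, 0, 0]
    - [0, 0, -2, 0, 0, 0]
    - [0, 0, -1, 0, 0, 0]
    - [0, 0, -1, 0, 0, 0]
    - [0, 0, 0, 0, 0, 0]

```text
clock: 16.12
position: [0.6645, -0.1433, 0.1433]
ee_rot: [0.038, 2.27, -0.025]
force: [0.1, -1.0, -1.6]
width: 0.618
gripper_force: 24.9
```

>>> step_arm:
  steps:
    - [0, 0, -1, 0, 0, 0]
    - [0, 0, -1, 0, 0, 0]
    - [0, 0, 0, 0, 0, 0]

```text
clock: 16.37
position: [0.6645, -0.1433, 0.1414]
ee_rot: [0.038, 2.27, -0.025]
force: [1.0, -0.1, -1.6]
width: 0.612
gripper_force: 24.9
```

>>> step_arm:
  steps:
    - [0, 0, -1, 0, 0, 0]
    - [0, 0, -1, 0, 0, 0]
    - [0, 0, 0, 0, 0, 0]

```text
clock: 16.62
position: [0.6645, -0.1433, 0.1393]
ee_rot: [0.038, 2.27, -0.025]
force: [-0.7, -0.7, -1.6]
width: 0.616
gripper_force: 24.9
```

>>> step_arm:
  steps:
    - [0, 0, -1, 0, 0, 0]
    - [0, 0, 0, 0, 0, 0]

```text
clock: 16.78
position: [0.6646, -0.1433, 0.1383]
ee_rot: [0.038, 2.27, -0.025]
force: [-0.2, -0.1, -1.9]
width: 0.611
gripper_force: 24.9
```

>>> step_arm:
  steps:
    - [0, 0, -1, 0, 0, 0]
    - [0, 0, 0, 0, 0, 0]

```text
clock: 16.95
position: [0.6652, -0.1433, 0.1382]
ee_rot: [0.038, 2.268, -0.025]
force: [-2.5, 0.7, 4.6]
width: 0.611
gripper_force: 24.8
```

>>> step_arm:
  steps:
    - [0, 0, -1, 0, 0, 0]
    - [0, 0, 0, 0, 0, 0]

```text
clock: 17.12
position: [0.6655, -0.1432, 0.1381]
ee_rot: [0.037, 2.266, -0.025]
force: [-6.4, 1.7, 10.9]
width: 0.61
gripper_force: 24.8
```

Contact came with the rim at about 76 mm, which is the seat height. I'll relieve the pressure, ease the grip and open.

>>> step_arm:
  steps:
    - [0, 0, 1, 0, 0, 0]
    - [0, 0, 0.5, 0, 0, 0]
    - [0, 0, 0, 0, 0, 0]
  force: 4

```text
clock: 17.37
position: [0.6645, -0.1433, 0.1379]
ee_rot: [0.038, 2.27, -0.025]
force: [-0.2, -0.3, 0.0]
width: 0.622
gripper_force: 4.0
```

>>> step_arm:
  steps:
    - [0, 0, 0, 0, 0, 0]
    - [0, 0, 0, 0, 0, 0]
    - [0, 0, 0, 0, 0, 0]
    - [0, 0, 0, 0, 0, 0]
    - [0, 0, 0, 0, 0, 0]
    - [0, 0, 0, 0, 0, 0]
  gripper: 0.8

```text
clock: 17.87
position: [0.6646, -0.1434, 0.1379]
ee_rot: [0.038, 2.27, -0.025]
force: [-0.1, -0.2, 0.1]
width: 0.8
gripper_force: 0.0
```

>>> step_arm:
  steps:
    - [0, 0, 0, 0, 0, 0]
    - [0, 0, 0, 0, 0, 0]
  gripper: 1

```text
clock: 18.03
position: [0.6646, -0.1434, 0.138]
ee_rot: [0.038, 2.27, -0.025]
force: [-0.0, -0.4, -0.0]
width: 0.896
gripper_force: 0.0
```

```bash
python3 - <<'E'
from h import *
from cell import observe
s=observe();print(s["position"],s["force"],s["width"],s["joints"])
im=cams.get_image("scene")
a=im[150:310,110:320,::-1]
cv2.imwrite("pics/seated.png",cv2.resize(cv2.convertScaleAbs(a,alpha=1.5),None,fx=3.7,fy=3.7,interpolation=cv2.INTER_CUBIC))
E
```

```text
[ 0.66459144 -0.14337769  0.13802502] [-0.00206972 -0.42740173 -0.0399953 ] 0.895512817983503 [ 0.06173949  0.45473418  0.17999966  2.32581298  3.52101393  0.53796634
 -1.83590733]
```

View pics/seated.png

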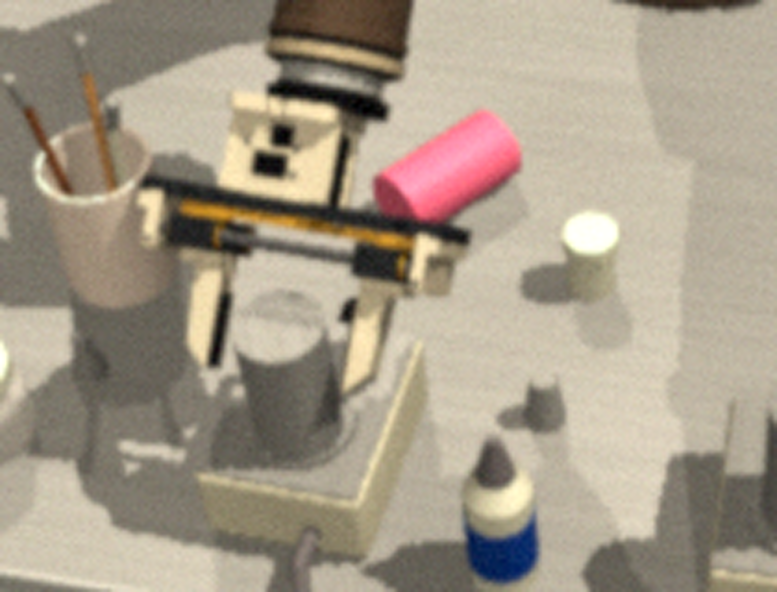

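The cup stands upright on the idle seat with its rim flat (base about (283,330), rim inside the disc ring), and the fingers are clear. I'll retreat along the tool axis.

>>> step_arm:
  steps:
    - [-3, 0, 2.5, 0, 0, 0]
    - [-6, 0.2, 5, 0, 0, 0]
    - [-6, 0.2, 5, 0, 0, 0]
    - [-6, 0.2, 5, 0, 0, 0]
    - [-9, 0.3, 7.5, 0, 0, 0]
    - [-9, 0.3, 7.5, 0, 0, 0]
    - [-9, 0.3, 7.5, 0, 0, 0]
    - [-9, 0.3, 7.5, 0, 0, 0]
    - [-9, 0.3, 7.5, 0, 0, 0]
    - [-9, 0.3, 7.5, 0, 0, 0]
    - [-9, 0.3, 7.5, 0, 0, 0]
    - [-9, 0, 10, 0, 0, 0]
    - [-9, 0, 10, 0, 0, 0]
    - [-9, 0, 10, 0, 0, 0]
    - [-9, 0, 10, 0, 0, 0]
  gripper: 1

```text
clock: 19.33
position: [0.5433, -0.1408, 0.2489]
ee_rot: [0.038, 2.269, -0.026]
force: [0.8, -0.0, -0.6]
width: 1.0
gripper_force: 0.0
```

```bash
cat > st.py <<'E'
import numpy as np
from cell import observe
from scipy.spatial.transform import Rotation as R
np.set_printoptions(precision=4,suppress=True)
s=observe();M=R.from_rotvec(s["ee_rot"]).as_matrix();print(s["clock"],s["position"],s["joints"],s["force"]);print(M)
T=np.array([[-1,0,0],[0,1,0],[0,0,-1.]]);Z=R.from_euler("z",-2,degrees=True).as_matrix()
print("rotvec to down, yaw -2:",R.from_matrix(Z@T@M.T).as_rotvec())
E
python3 st.py
```

```text
19.3333 [ 0.5433 -0.1408  0.2489] [ 0.1993  0.0465  0.0822  2.4508  3.8653  0.2823 -2.1136] [ 0.7695 -0.0112 -0.5564]
[[-0.6429  0.0364  0.7651]
 [ 0.0189  0.9993 -0.0317]
 [-0.7657 -0.0059 -0.6431]]
rotvec to down, yaw -2: [ 0.0367  0.8714 -0.0011]
```

>>> step_arm:
  steps:
    - [0, 0, 8, 0.0018, 0.044, 0]
    - [0, 0, 8, 0.0018, 0.044, 0]
    - [0, 0, 8, 0.0018, 0.044, 0]
    - [0, 0, 8, 0.0018, 0.044, 0]
    - [0, 0, 8, 0.0018, 0.044, 0]
    - [0, 0, 5, 0.0018, 0.044, 0]
    - [0, 0, 5, 0.0018, 0.044, 0]
    - [0, 0, 0, 0.0018, 0.044, 0]
    - [0, 0, 0, 0.0018, 0.044, 0]
    - [0, 0, 0, 0.0018, 0.044, 0]

```text
clock: 20.17
position: [0.5375, -0.1297, 0.1838]
ee_rot: [0.029, 2.485, -0.038]
force: [-0.5, -0.1, 0.7]
width: 0.997
gripper_force: 0.0
```

```bash
python3 st.py
```

```text
20.1667 [ 0.5375 -0.1297  0.1838] [ 0.0521  0.1362  0.1638  2.3849  4.4595  0.1175 -2.7416] [-0.5438 -0.0985  0.7117]
[[-0.7924  0.03    0.6093]
 [ 0.0114  0.9993 -0.0344]
 [-0.61   -0.0203 -0.7922]]
rotvec to down, yaw -2: [ 0.0409  0.6552 -0.0114]
```

>>> step_arm:
  steps:
    - [-5, 0, 10, 0, -0.044, 0]
    - [-5, 0, 10, 0, -0.044, 0]
    - [-5, 5, 10, 0, -0.044, 0]
    - [-5, 10, 10, 0, -0.044, 0]
    - [-5, 10, 10, 0, -0.03, -0.03]
    - [0, 15, 5, 0, 0, -0.05]
    - [0, 20, 5, 0, 0, -0.05]
    - [0, 20, 0, 0, 0, -0.05]
    - [0, 20, 0, 0, 0, -0.05]
    - [0, 20, 0, 0, 0, -0.05]

```text
clock: 21.0
position: [0.5313, -0.0775, 0.2344]
ee_rot: [0.137, 2.289, -0.074]
force: [1.4, 0.2, -0.6]
width: 1.0
gripper_force: 0.0
```

```bash
python3 st.py
```

```text
21.0 [ 0.5313 -0.0775  0.2344] [-0.3349 -0.0031  0.2943  2.5358  2.6289  0.2667 -1.175 ] [ 1.4085  0.1919 -0.6219]
[[-0.656   0.1233  0.7447]
 [ 0.0747  0.9923 -0.0985]
 [-0.7511 -0.009  -0.6601]]
rotvec to down, yaw -2: [0.0757 0.8467 0.0795]
```

>>> step_arm:
  steps:
    - [3, 8, 8, 0, 0, -0.06]
    - [3, 8, 8, 0, 0, -0.06]
    - [3, 8, 8, 0, 0, -0.06]
    - [3, 8, 8, 0, 0, -0.06]
    - [3, 8, 8, 0, 0, -0.06]
    - [3, 8, 8, 0, 0, -0.06]
    - [3, 8, 8, 0, 0, -0.06]
    - [3, 8, 8, 0, 0, -0.06]
    - [0, 0, 8, 0, 0, 0]
    - [0, 0, 8, 0, 0, 0]

```text
clock: 21.83
position: [0.5577, -0.029, 0.3049]
ee_rot: [0.54, 2.218, -0.26]
force: [0.4, -0.3, -0.4]
width: 1.0
gripper_force: 0.0
```

```bash
python3 st.py
```

```text
21.8333 [ 0.5577 -0.029   0.3049] [-0.5601 -0.0013  0.0709  2.3071  1.2815  0.7223 -0.3727] [ 0.4137 -0.3418 -0.448 ]
[[-0.5726  0.4618  0.6774]
 [ 0.2929  0.887  -0.3571]
 [-0.7658 -0.006  -0.6431]]
rotvec to down, yaw -2: [0.2294 0.8486 0.4137]
```

>>> step_arm:
  steps:
    - [0, 0, 4, 0.0287, 0.0551, 0]
    - [0, 0, 4, 0.0287, 0.0551, 0]
    - [0, 0, 4, 0.0287, 0.0551, 0]
    - [0, 0, 4, 0.0287, 0.0551, 0]
    - [0, 0, 0, 0.0287, 0.0551, 0]
    - [0, 0, 0, 0.0287, 0.0551, 0]
    - [0, 0, 0, 0.0287, 0.0551, 0]
    - [0, 0, 0, 0.0287, 0.0551, 0]
    - [0, 0, 0, 0.0287, 0.0551, 0]
    - [0, 0, 0, 0.0287, 0.0551, 0]
    - [0, 0, 0, 0.0287, 0.0551, 0]
    - [0, 0, 0, 0.0287, 0.0551, 0]
    - [0, 0, 0, 0.0287, 0.0551, 0]
    - [0, 0, 0, 0.0287, 0.0551, 0]
    - [0, 0, 0, 0, 0, 0]

```text
clock: 23.08
position: [0.558, -0.0321, 0.3201]
ee_rot: [-0.744, -3.051, 0.01]
force: [0.1, -1.3, -0.7]
width: 1.0
gripper_force: 0.0
```

```bash
python3 st.py
```

```text
23.0833 [ 0.558  -0.0321  0.3201] [-0.2732  0.2635  0.3019  1.6071 -0.0747  1.286   1.1324] [ 0.1009 -1.2955 -0.7194]
[[-0.8877  0.4604 -0.003 ]
 [ 0.4604  0.8877 -0.0058]
 [-0.     -0.0065 -1.    ]]
rotvec to down, yaw -2: [ 0.0063 -0.0016  0.4436]
```

>>> step_arm:
  steps:
    - [-2, -10, -8, 0, 0, 0.037]
    - [-2, -10, -8, 0, 0, 0.037]
    - [-2, -10, -8, 0, 0, 0.037]
    - [-2, -10, -8, 0, 0, 0.037]
    - [-2, -10, -8, 0, 0, 0.037]
    - [-2, -10, -8, 0, 0, 0.037]
    - [-2, -10, -8, 0, 0, 0.037]
    - [-2, -10, -8, 0, 0, 0.037]
    - [-2, -10, -8, 0, 0, 0.037]
    - [-2, -10, -8, 0, 0, 0.037]
    - [-2, -6, 0, 0, 0, 0.037]
    - [0, 0, 0, 0, 0, 0.037]
    - [0, 0, 0, 0, 0, 0]
    - [0, 0, 0, 0, 0, 0]

```text
clock: 24.25
position: [0.5352, -0.1362, 0.2406]
ee_rot: [0.052, 3.137, -0.01]
force: [1.1, -0.4, -0.9]
width: 1.002
gripper_force: 0.0
```

```bash
python3 st.py
```

```text
24.25 [ 0.5352 -0.1362  0.2406] [-0.0495  0.3013  0.2579  1.7534 -0.0789  1.0928  1.7712] [ 1.1108 -0.3708 -0.898 ]
[[-0.9995  0.0329  0.0036]
 [ 0.0329  0.9994 -0.0065]
 [-0.0038 -0.0064 -1.    ]]
rotvec to down, yaw -2: [ 0.0065  0.0036 -0.002 ]
```

>>> step_arm:
  steps:
    - [0, -2, -20, 0.0065, 0.0036, 0]
    - [0, 0, -20, 0, 0, 0]
    - [0, 0, -20, 0, 0, 0]
    - [0, 0, -20, 0, 0, 0]
    - [0, 0, -20, 0, 0, 0]
    - [0, 0, -20, 0, 0, 0]
    - [0, 0, -20, 0, 0, 0]
    - [0, 0, -20, 0, 0, 0]
    - [0, 0, -15, 0, 0, 0]
    - [0, 0, -15, 0, 0, 0]
    - [0, 0, -10, 0, 0, 0]
    - [0, 0, -8, 0, 0, 0]
    - [0, 0, -6, 0, 0, 0]
    - [0, 0, 0, 0, 0, 0]
    - [0, 0, 0, 0, 0, 0]

```text
clock: 25.5
position: [0.5358, -0.1384, 0.0264]
ee_rot: [-0.05, -3.14, -0.001]
force: [-0.5, 0.3, 0.4]
width: 1.0
gripper_force: 0.0
```

>>> step_arm:
  steps:
    - [0, 0, 0, 0, 0, 0]
    - [0, 0, 0, 0, 0, 0]
    - [0, 0, 0, 0, 0, 0]
    - [0, 0, 0, 0, 0, 0]
    - [0, 0, 0, 0, 0, 0]
    - [0, 0, 0, 0, 0, 0]
    - [0, 0, 0, 0, 0, 0]
    - [0, 0, 0, 0, 0, 0]
    - [0, 0, 0, 0, 0, 0]
    - [0, 0, 0, 0, 0, 0]
    - [0, 0, 0, 0, 0, 0]
    - [0, 0, 0, 0, 0, 0]
  gripper: 0
  force: 35

```text
clock: 26.5
position: [0.5355, -0.1405, 0.0262]
ee_rot: [-0.053, -3.14, 0.003]
force: [0.0, -5.2, -1.3]
width: 0.295
gripper_force: 35.0
```

>>> step_arm:
  steps:
    - [0, -2, 0, 0, 0, 0]
    - [-3, 0.1, 0, 0, 0, 0]
    - [-3, 0.1, 0, 0, 0, 0]
    - [-4, 0.1, 0, 0, 0, 0]
    - [-4, 0.1, 0, 0, 0, 0]
    - [-4, 0.1, 0, 0, 0, 0]
    - [-4, 0.1, 0, 0, 0, 0]
    - [-4, 0.1, 0, 0, 0, 0]
    - [-4, 0.1, 0, 0, 0, 0]
    - [-3, 0.1, 0, 0, 0, 0]
    - [-3, 0.1, 0, 0, 0, 0]
    - [-2, 0, 0, 0, 0, 0]
    - [0, 0, 0, 0, 0, 0]

```text
clock: 27.58
position: [0.4966, -0.1392, 0.0261]
ee_rot: [-0.05, -3.138, -0.001]
force: [-4.7, 1.5, 3.8]
width: 0.298
gripper_force: 35.0
```

>>> step_arm:
  steps:
    - [-1, 0, 0, 0, 0, 0]
    - [-1, 0, 0, 0, 0, 0]
    - [-1, 0, 0, 0, 0, 0]
    - [0, 0, 0, 0, 0, 0]

```text
clock: 27.92
position: [0.4955, -0.1392, 0.0262]
ee_rot: [0.049, 3.141, 0.001]
force: [2.7, 3.0, -2.6]
width: 0.299
gripper_force: 35.0
```

>>> step_arm:
  steps:
    - [-1, 0, 0, 0, 0, 0]
    - [-1, 0, 0, 0, 0, 0]
    - [0, 0, 0, 0, 0, 0]

```text
clock: 28.17
position: [0.4955, -0.1392, 0.0263]
ee_rot: [0.049, 3.138, -0.0]
force: [8.5, 2.3, -11.4]
width: 0.296
gripper_force: 35.0
```

>>> step_arm:
  steps:
    - [1, 0, 0, 0, 0, 0]
    - [0, 0, 0, 0, 0, 0]
    - [0, 0, 0, 0, 0, 0]
    - [0, 0, 0, 0, 0, 0]
    - [0, 0, 0, 0, 0, 0]
    - [0, 0, 0, 0, 0, 0]
    - [0, 0, 0, 0, 0, 0]
  gripper: 0.8

```text
clock: 28.75
position: [0.4935, -0.1396, 0.0262]
ee_rot: [-0.051, -3.14, -0.001]
force: [0.4, 0.2, -1.1]
width: 0.758
gripper_force: 0.0
```

>>> step_arm:
  steps:
    - [0, 0, 8, 0, 0, 0]
    - [0, 0, 15, 0, 0, 0]
    - [0, 0, 20, 0, 0, 0]
    - [0, 0, 20, 0, 0, 0]
    - [0, 0, 20, 0, 0, 0]
    - [-5, 0, 20, 0, 0, 0]
    - [-10, 5, 20, 0, 0, 0]
    - [-10, 10, 20, 0, 0, 0]
    - [-10, 20, 20, 0, 0, 0]
    - [-10, 20, 20, 0, 0, 0]
    - [-10, 20, 20, 0, 0, 0]
    - [-10, 20, 10, 0, 0, 0]
    - [-10, 20, 0, 0, 0, 0]
    - [0, 0, 0, 0, 0, 0]

```text
clock: 29.92
position: [0.4172, -0.021, 0.2404]
ee_rot: [-0.044, -3.141, -0.003]
force: [-0.1, 0.0, -0.2]
width: 0.798
gripper_force: 0.0
```

```bash
python3 - <<'E'
from h import *
b=(195,130,345,200); im=cams.get_image("top"); v=im[b[1]:b[3],b[0]:b[2]].max(2); k,_,st,ce=cv2.connectedComponentsWithStats((v<45).astype('uint8'))
for i in range(1,k):
    if 10<st[i,4]<300: print(ce[i]+b[:2],plane("top",ce[i]+b[:2],.056))
c=cams.get_image("scene")[:,:,::-1]; a=np.hstack([c[180:340,120:440],im[95:255,150:390,::-1]])
cv2.imwrite("pics/end.png",cv2.resize(cv2.convertScaleAbs(a,alpha=1.5),None,fx=1.42,fy=1.42,interpolation=cv2.INTER_CUBIC))
E
python3 st.py
```

```text
[228.42857143 174.07142857] [0.54386338 0.17680671 0.056     ]
[334.79310345 191.65517241] [ 0.48495204 -0.1449475   0.056     ]
[267.22619048 196.29761905] [0.474067   0.05980203 0.056     ]
30.0167 [ 0.4184 -0.0241  0.2398] [-0.2348  0.077   0.1782  2.0302 -0.0165  1.0363  1.4919] [ 0.376  -0.2631 -0.6627]
[[-0.9995  0.0303 -0.0006]
 [ 0.0303  0.9995  0.0005]
 [ 0.0007  0.0005 -1.    ]]
rotvec to down, yaw -2: [-0.0005 -0.0006 -0.0046]
```

View pics/end.png

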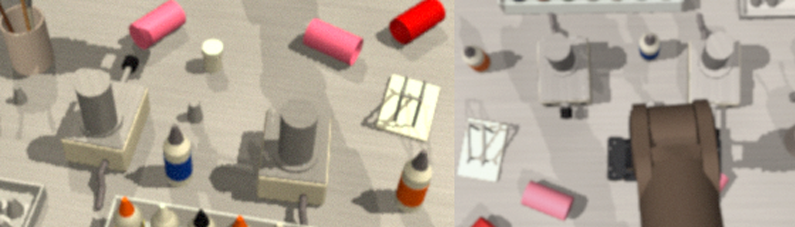

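The final view shows both cups upright, the idle knob out with its stem visible (130,65), the run knob home, and the bystanders in place.

```bash
python3 -c "
from cell import job; print(job.sign_off())"
```

```text
the job is handed in; nothing more can be done
None
```

The job is handed in at about 30 s of the 72 s: the run knob was pushed home with its cup left in place, the rinsed cup was lowered upside down onto the idle seat until its rim touched, the idle knob was then pulled out to its stop, and nothing else had moved in the final view.

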